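# Clear the lane and wedge up the bench track

### The arm

A 6-joint arm with a two-finger parallel gripper is mounted at the origin on the work surface. World frame = base frame: x ahead of the robot, y to its left, z up, the work surface at z = 0. Lengths are in m, angles in degrees, forces in N, time in s.
With the tool pointing down it reaches from about 0.375 to 0.9 m from the base axis. Payload 3.1 kg.
Tool frame: the origin (TCP) lies midway between the tips of the shut fingers; the grasp point (between the pads) lies 19 mm behind it; z points along the fingers, y is the line along which they close (so a half turn about z gives the same grasp; the last joint's range is limited). The gripper opens to 87 mm and grips with 3 to 60 N. Pads are 19 mm wide; open, the fingers measure 117 mm over their backs; the gripper's body (75 mm by 190 mm) begins 51 mm behind the grasp point.
Start: joints at [-85.056, 30.224, 82.088, -0, 67.689, -10.227], TCP at [0.164, -0.603, 0.223] pointing down, gripper open.
Joint ranges: [-176.69, 176.69], [-43.24, 126.21], [12.49, 139.97], [-82, 262], [0, 151.66], [-163.58, 163.58]. Speed limits (degrees/s): [159.86, 159.86, 180, 180, 180, 180].

### API

Orientations are given as a 3x3 rotation matrix whose columns are the frame's x, y, z axes.
In Python, from rig import bot, capture gives the robot as it stands.
- The arm moves only by the shell command python3 -m handwheel 'ROWS'. ROWS is rows parted by semicolons, their numbers by spaces, 1 to 20 of them, each of 7 numbers: dx, dy, dz in m, then a rotation vector rx, ry, rz in degrees, then the opening from 0.0 (shut) to 1.0 (fully open); each row is the pose to reach, as a shift and turn from the pose commanded when the command began, along the tool's axes at that moment; what a row does not reach only later rows make up. A row lasts 1/10 s, in which the tool goes at most 0.05 m and 8.59 degrees, less where a joint would pass 70% of its speed; a pose out of reach is approached as far as the arm can. The fingers move at their own pace and stop on an object; the grip force is fixed at half the most. Time passes only in rows, so rows that do not move let the fingers close. It prints the time, the measured TCP pose, the force, the opening and the grip force at its end.
- bot.read_state(): the state, without advancing time (a new reading comes with each control period).
- capture(name): name is "side" or "top" or "wrist"; returns a dict with "color" (384x512x3 uint8, red, green, blue), "K" (3x3 intrinsics, pixels), "view" (4x4, takes a point from world to camera coordinates); the wrist camera has in their place "mount" (4x4, takes a point from camera to tool coordinates, whose origin is the TCP and whose axes are the flange's). Camera axes: x right, y up, looking along -z (the intrinsics and any distortion apply to the point x, -y, -z); pixel columns grow to the right and rows downward; lengths in m; the calibration is good to about 2 mm. A picture is of the moment at which its call begins: read the wrist's pose just before it. There is no depth.
- bot.hand_in(): hands the job in; it is judged then, once.
The state is a dict: "time_s": time; "joint_positions": joint angles; "qvel": joint speeds; "tau": joint torques, N m; "position": TCP position; "tcp_rot": TCP orientation; "force": force on the tool from outside, world axes, zero at the start; "moment": the same for the moment, N m; "opening": opening from 0.0 (shut) to 1.0 (fully open); "grasp_force": force on a finger pad.
Only numpy, scipy, OpenCV 4.12 (cv2) and the standard library are available. Lean on these libraries where they do the work, as an engineer would, in place of code of your own. Each camera call takes 0.05 s, during which the arm holds its last target. There are 200 camera calls.

### The job

The measuring track has to be levelled: first clear the two stray parts lying on the table in front of its free end, putting the round weight into the bin that already holds weights and the clamp into the bin that already holds clamps. Then take the wooden wedge, slide it along the table thin end first under the free end of the track until the track's rubber foot just lifts off its steel plate (2 to 3 mm of air, never as much as 10 mm), and finish while still holding the wedge there with the gripper, flat on the table and alone carrying the track. Do not touch the track itself, and leave the packing block, screwdriver and collar where they are.

Things in the scene. Friction and masses are not known exactly. Their poses are not given: they have to be found in the camera images.
- track_base: Fixed dark steel base of the track. Origin on the table right under the lower edge of the track's free end; +x runs along the track from the free end to the pivot (the way the wedge is pushed), z up. Foot plate 50 x 60 x 6 mm on the table at x = 80 to 130 mm, pivot bracket (45 mm high, 90 mm wide) at x = 330 to 400 mm; from x = 0 to 80 mm the table is bare.
- track: Pale wooden rail 370 x 40 x 25 mm, toothed on top, with a ball on a rod (166 mm above the table, 210 mm from the free end). 0.5 to 0.9 kg. Hinged 360 mm from the free end, 28 mm up: the free end only goes up and falls back by its weight (2.5 to 4.5 N there). Origin: middle of the free end's lower edge, 13 mm up when down; the wedge's slope carries it there. +x towards the pivot. Top 38 mm up.
- foot (a point): Middle of the underside of the track's round rubber foot (24 mm across), 255 mm from the pivot axis, 105 mm from the free end. 6 mm above the table (touching the foot plate) when the track is down; its height less 6 mm is the air under the foot. Raising the free end by 1 mm raises the foot by 0.71 mm.
- wedge: Loose wooden wedge, 150 mm long (x), 30 mm wide (y), 0.08 to 0.14 kg. Origin: centre of its underside. Thin end to +x: 3 mm high at x = +75 mm, the top slopes up evenly 1 in 4 to 28 mm at x = -25 mm; from there to x = -75 mm a plain block 28 mm high, 50 mm long, 30 mm wide, the part to grip across its width.
- wedge_tip (a point): Middle of the wedge's thin edge, on the underside.
- weight: Loose slotted round weight, steel disc 36 mm across, 14 mm high, 0.11 kg. Origin: centre of the underside.
- clamp: Loose rod clamp: steel block 42 mm (x) by 22 mm (y) by 22 mm high with a black thumb screw, 16 mm across, out to x = +39 mm. Origin: centre of the block's underside. 0.08 kg. Grip the block across y.
- weights_bin: Fixed grey open bin, 130 mm (x) by 150 mm (y), 40 mm high, walls and floor 4 mm thick. Origin: centre of the underside. Three round weights (fixed) are in its -y half (up to 32 mm above the table); the +y half is free.
- weights_bin_free (a point): Centre of the free part of that bin, on the inner floor (4 mm above the table).
- clamps_bin: A second bin of the same size and build, with two clamps (fixed) in its -y half (up to 26 mm above the table); the +y half is free. Which bin is nearer to the robot varies.
- clamps_bin_free (a point): Centre of the free part of that bin, on the inner floor (4 mm above the table).
- block: Bystander, to be left alone: plain wooden packing block, not tapered, 110 x 30 x 22 mm. Origin: centre of its underside.
- screwdriver: Bystander, to be left alone: black-handled screwdriver, 170 mm long. Origin: on its handle-blade axis.
- collar: Bystander, to be left alone: steel collar, 44 mm across, 14 mm high. Origin: centre of its underside.

How it is judged:
By the outcome, as a careful person would: the job done as asked, in the order asked, and still so for the second after the job is handed in, while the arm keeps its last pose, push and grip.
It also fails if it takes over 69 s, if anything falls off the work surface, if the arm or the gripper's body presses on something with over 40 N, if the wrist force passes 120 N, or if a joint passes its speed limit or range.

## Working session

There is one attempt and no reset: what is moved stays moved. The work goes in short steps, Python scripts to look and compute and a shell command to move; the robot and the scene stay as the last step left them, time stands still between calls to the robot, and variables do not carry over. Pictures are saved under pics/ and viewed, at most 10 in all, crops included, and the job is handed in when it is done.

```bash
ls; mkdir -p pics; python3 - <<'E'
from rig import bot,capture
import cv2,numpy as np
s=bot.read_state();print(s)
for n in("side","top"):
    c=capture(n);cv2.imwrite(f"pics/{n}0.png",c["color"][...,::-1]);print(n,c["K"],c["view"],[k for k in c])
    np.savez(f"{n}0.npz",**{k:c[k] for k in("color","K","view")})
c=capture("wrist");print([k for k in c],c["K"],c["mount"])
E
```

```text
pics
{'time_s': 0.0, 'joint_positions': array([-8.50545944e+01,  3.02776264e+01,  8.21552357e+01, -4.89780892e-04,
        6.76882997e+01, -1.02273825e+01]), 'qvel': array([ 0.05332175, -0.01622943,  0.04735714, -0.07765322, -0.02983818,
        0.03101031]), 'tau': array([ 2.14809996e-03, -4.40027189e+01, -1.76596212e+01,  6.34052069e-02,
        5.82820375e-02, -1.52560065e-04]), 'position': array([ 0.16354415, -0.6024807 ,  0.22159238]), 'tcp_rot': array([[ 9.65140093e-01,  2.61733768e-01, -1.90177200e-04],
       [ 2.61733579e-01, -9.65137865e-01,  2.10611701e-03],
       [ 3.67694726e-04, -2.08247373e-03, -9.99997764e-01]]), 'force': array([-0.56236391, -0.21802086, -0.07868545]), 'moment': array([-0.01102952,  0.01341706,  0.04672681]), 'grasp_force': 0.0, 'opening': 0.9987516960241171}
side [[347.33216826   0.         255.47636433]
 [  0.         347.33216826 187.86587845]
 [  0.           0.           1.        ]] [[-0.99907867 -0.04127352 -0.01176041  0.59330346]
 [ 0.02534305 -0.78854343  0.61445666 -0.0409066 ]
 [-0.03463438  0.6135925   0.78886292 -0.82150538]
 [ 0.          0.          0.          1.        ]] ['color', 'K', 'view']
top [[363.32139679   0.         250.32768109]
 [  0.         363.32139679 187.89447319]
 [  0.           0.           1.        ]] [[-0.00288337 -0.99974007 -0.02261583  0.02656635]
 [ 0.98536921 -0.00669445  0.1703018  -0.56937201]
 [-0.17040893 -0.0217939   0.98513239 -0.83909842]
 [ 0.          0.          0.          1.        ]] ['color', 'K', 'view']
['color', 'K', 'mount'] [[278.09437189   0.         255.24689913]
 [  0.         278.09437189 189.59177019]
 [  0.           0.           1.        ]] [[ 5.76568613e-04  9.64101506e-01  2.65533339e-01  7.23609367e-02]
 [ 9.99999814e-01 -5.02944066e-04 -3.45265023e-04  3.25197873e-04]
 [-1.99322112e-04  2.65533489e-01 -9.64101616e-01 -1.62663439e-01]
 [ 0.00000000e+00  0.00000000e+00  0.00000000e+00  1.00000000e+00]]
```

View pics/side0.png

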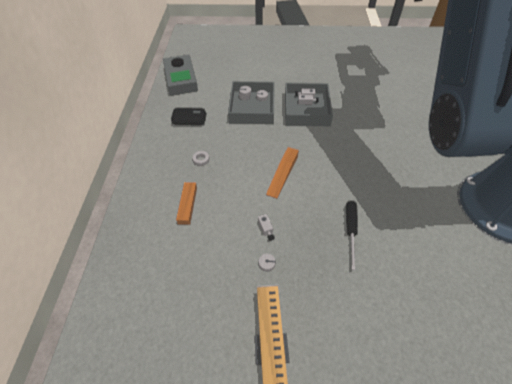

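View pics/top0.png

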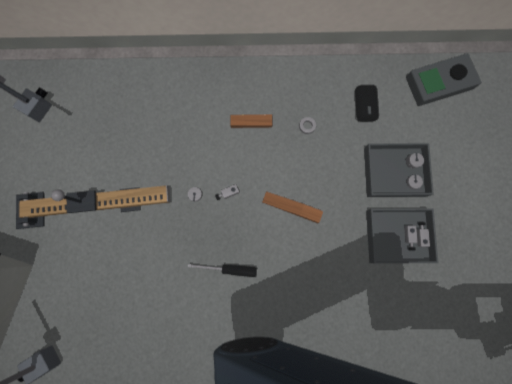

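The side view shows the wedge at about (283,172), the clamp at (266,226), the weight at (267,262), the track's free end at (268,288), the weights bin at (252,102) and the clamps bin at (307,104). In the top view the same things are at (292,207), (228,192), (195,194), (167,195), (398,170) and (402,236). Next I'll zoom in and measure.

```bash
cat > h.py <<'E'
import numpy as np,cv2
def ray(c,px):
    V=np.array(c["view"]);R=V[:3,:3];t=V[:3,3];K=np.array(c["K"])
    u=np.linalg.inv(K)@np.array([px[0],px[1],1.]);d=R.T@np.array([u[0],-u[1],-u[2]]);return -R.T@t,d/np.linalg.norm(d)
def plane(c,px,z):
    o,d=ray(c,px);return o+d*(z-o[2])/d[2]
def tri(c1,p1,c2,p2):
    o1,d1=ray(c1,p1);o2,d2=ray(c2,p2)
    s=np.linalg.lstsq(np.c_[d1,-d2],o2-o1,rcond=None)[0];a=o1+s[0]*d1;b=o2+s[1]*d2
    return (a+b)/2,np.linalg.norm(a-b)
def proj(c,P):
    q=np.array(c["view"])@np.r_[P,1];v=np.array(c["K"])@[q[0],-q[1],-q[2]];return v[:2]/v[2]
def wcam(c,s):
    T=np.eye(4);T[:3,:3]=s["tcp_rot"];T[:3,3]=s["position"]
    return dict(color=c["color"],K=c["K"],view=np.linalg.inv(T@c["mount"]))
def comps(m,amin=30):
    out=[]
    for k in cv2.findContours(m.astype(np.uint8),cv2.RETR_EXTERNAL,cv2.CHAIN_APPROX_NONE)[0]:
        if cv2.contourArea(k)>=amin: out.append(k)
    return out
E
python3 - <<'E'
from h import *
for n in("side","top"):
    c=dict(np.load(f"{n}0.npz"));hsv=cv2.cvtColor(c["color"],cv2.COLOR_RGB2HSV)
    m=(hsv[...,1]>120)&(hsv[...,0]<22)&(hsv[...,2]>80)
    print(n,"wood")
    for k in comps(m):
        r=cv2.minAreaRect(k);print(r[0],r[1],plane(c,r[0],.014).round(3),[[*plane(c,p,.0)[:2].round(3)] for p in cv2.boxPoints(r)],cv2.boxPoints(r).round(0).tolist())
    m=(hsv[...,2]>165)&(hsv[...,1]<60)
    print("steel")
    for k in comps(m,12):
        M=cv2.moments(k);p=(M['m10']/M['m00'],M['m01']/M['m00']);P=plane(c,p,.014)
        if .3<P[0]<.8:print(np.round(p,1),cv2.contourArea(k),P.round(3))
a=dict(np.load("side0.npz"))["color"];b=dict(np.load("top0.npz"))["color"]
A=cv2.resize(a[140:280,160:300],None,fx=2.8,fy=2.8,interpolation=2);A=cv2.resize(A,(400,400))
B=cv2.resize(b[100:240,150:340],(543,400),interpolation=2)
B=cv2.resize(B,(400,295));B=cv2.copyMakeBorder(B,0,105,0,0,0)
cv2.imwrite("pics/crop1.png",np.hstack([A,B])[...,::-1])
E
```

```text
side wood
(271.2843017578125, 335.4797058105469) (96.89598846435547, 23.155288696289062) [0.552 0.319 0.014] [[np.float64(0.583), np.float64(0.224)], [np.float64(0.536), np.float64(0.219)], [np.float64(0.524), np.float64(0.392)], [np.float64(0.564), np.float64(0.396)]] [[256.0, 288.0], [279.0, 286.0], [286.0, 383.0], [263.0, 385.0]]
(185.92709350585938, 202.89389038085938) (13.146844863891602, 42.426795959472656) [0.757 0.028 0.014] [[np.float64(0.775), np.float64(0.075)], [np.float64(0.779), np.float64(-0.049)], [np.float64(0.745), np.float64(-0.043)], [np.float64(0.745), np.float64(0.08)]] [[176.0, 223.0], [183.0, 181.0], [196.0, 183.0], [189.0, 225.0]]
(281.9759521484375, 172.00845336914062) (12.296773910522461, 52.68500900268555) [ 0.53  -0.075  0.014] [[np.float64(0.571), np.float64(-0.017)], [np.float64(0.513), np.float64(-0.182)], [np.float64(0.483), np.float64(-0.163)], [np.float64(0.544), np.float64(-0.002)]] [[265.0, 193.0], [288.0, 146.0], [299.0, 151.0], [276.0, 198.0]]
(439.7059020996094, 12.176470756530762) (10.186494827270508, 26.678918838500977) [-0.098 -0.926  0.014]
[... 448 characters left out ...]
  2.4] 338.0 [ 0.313 -1.004  0.014]
[269.9   2.1] 41.0 [ 0.575 -1.004  0.014]
top wood
(292.2786865234375, 206.40353393554688) (58.87031173706055, 11.275887489318848) [ 0.528 -0.081  0.014] [[np.float64(0.543), np.float64(-0.007)], [np.float64(0.57), np.float64(-0.017)], [np.float64(0.516), np.float64(-0.157)], [np.float64(0.489), np.float64(-0.146)]] [[263.0, 201.0], [267.0, 191.0], [322.0, 211.0], [318.0, 222.0]]
(251.0, 120.0) (10.0, 40.0) [0.757 0.022 0.014] [[np.float64(0.776), np.float64(0.076)], [np.float64(0.775), np.float64(-0.031)], [np.float64(0.747), np.float64(-0.031)], [np.float64(0.748), np.float64(0.076)]] [[231.0, 115.0], [271.0, 115.0], [271.0, 125.0], [231.0, 125.0]]
steel
```

View pics/crop1.png

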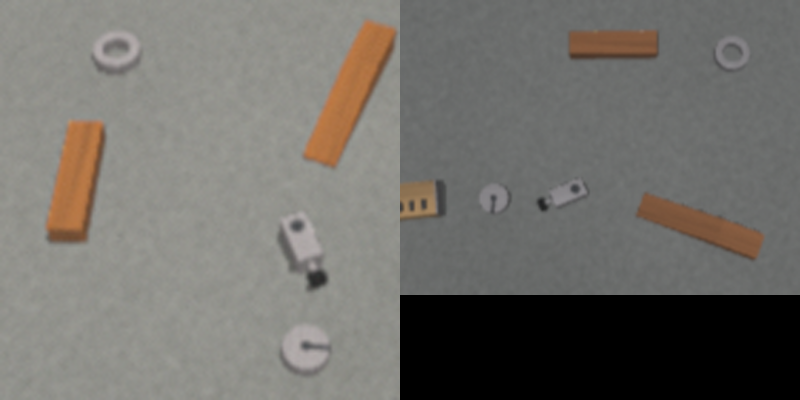

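The thin end of the wedge points towards the track: in the side view no front face shows at its near end (about (272,196)). The block is a plain box at (186,203). Next I'll bring the wrist camera over the stray parts.

```bash
cat >> h.py <<'E'
def delta(s,P,yaw):
    R=s["tcp_rot"];y0=np.degrees(np.arctan2(R[1,0],R[0,0]));a=np.radians(y0)
    D=np.array([[np.cos(a),np.sin(a),0],[np.sin(a),-np.cos(a),0],[0,0,-1]])
    d=D.T@(np.array(P)-s["position"]);rz=-((yaw-y0+180)%360-180)
    print("t",round(s["time_s"],2),"pos",s["position"].round(4),"yaw",round(y0,2),"-> d",d.round(4),"rz",round(rz,2),"rows",np.ceil(max(np.linalg.norm(d)/.05,abs(rz)/8.59)))
E
python3 - <<'E'
from h import *;from rig import bot
delta(bot.read_state(),[.56,.04,.22],95)
E
```

```text
t 0.15 pos [ 0.1635 -0.6026  0.2218] yaw 15.17 -> d [ 0.5508 -0.5165  0.0018] rz -79.83 rows 16.0
```

```bash
r="0.55 -0.515 0 0 0 -80 1"; python3 -m handwheel '0.55 -0.515 0 0 0 -80 1;0.55 -0.515 0 0 0 -80 1;0.55 -0.515 0 0 0 -80 1;0.55 -0.515 0 0 0 -80 1;0.55 -0.515 0 0 0 -80 1;0.55 -0.515 0 0 0 -80 1;0.55 -0.515 0 0 0 -80 1;0.55 -0.515 0 0 0 -80 1;0.55 -0.515 0 0 0 -80 1;0.55 -0.515 0 0 0 -80 1;0.55 -0.515 0 0 0 -80 1;0.55 -0.515 0 0 0 -80 1;0.55 -0.515 0 0 0 -80 1;0.55 -0.515 0 0 0 -80 1;0.55 -0.515 0 0 0 -80 1;0.55 -0.515 0 0 0 -80 1;0.55 -0.515 0 0 0 -80 1;0.55 -0.515 0 0 0 -80 1;0.55 -0.515 0 0 0 -80 1'
python3 - <<'E'
from h import *;from rig import bot,capture
s=bot.read_state();c=wcam(capture("wrist"),s);np.savez("w1.npz",**c);cv2.imwrite("pics/w1.png",c["color"][...,::-1]);print(s["position"],s["joint_positions"].round(1))
c=capture("top");np.savez("top1.npz",**{k:c[k] for k in("color","K","view")})
c=capture("side");np.savez("side1.npz",**{k:c[k] for k in("color","K","view")})
E
```

```text
time_s: 2.05
position: [0.5588, 0.0364, 0.2224]
tcp_rot: [[-0.088, 0.996, -0.001], [0.996, 0.088, -0.0], [-0.0, -0.001, -1.0]]
force: [0.1, -0.1, 0.6]
opening: 1.0
grasp_force: 0.0
[0.558753   0.03644175 0.22239145] [ -7.7  25.2  91.5  -0.   63.3 -12.7]
```

View pics/w1.png

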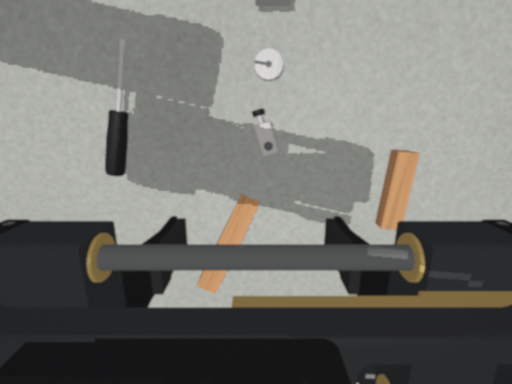

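The wrist view shows the weight at (268,64), the clamp block at (266,140) with its screw at (259,113), the wedge's thin end near (248,200) and the track end at the top edge, about (275,3).

```bash
python3 - <<'E'
from h import *
L=lambda n:dict(np.load(n+".npz"))
C={n:L(n) for n in("side0","top0","w1","top1","side1")}
rois={"side0":{"weight":(252,248,282,276),"clamp":(254,212,276,236)},"top0":{"weight":(184,182,206,206),"clamp":(220,182,244,200)},"w1":{"weight":(248,44,290,84),"clamp":(252,120,282,158)}}
pt={}
for n,r in rois.items():
    g=C[n]["color"].astype(int)
    for o,(a,b,x,y) in r.items():
        s=g[b:y,a:x].max(2);bg=np.median(s)
        th=bg+ (40 if n!="top0" else 20)
        if n=="w1" and o=="clamp": th=bg+15
        ks=comps(s>th,8);k=cv2.convexHull(max(ks,key=cv2.contourArea))+np.array([a,b])
        M=cv2.moments(k);p=np.array([M['m10'],M['m01']])/M['m00'];rr=cv2.minAreaRect(k);pt[n,o]=p
        B=cv2.boxPoints(rr);h=.014 if o=="weight" else .022
        W=np.array([plane(C[n],q,h)[:2] for q in B]);e=np.diff(np.vstack([W,W[:1]]),axis=0);l=np.linalg.norm(e,axis=1);i=l.argmax()
        print(n,o,bg,cv2.contourArea(k),p.round(1),"plane",plane(C[n],p,h).round(4),"size",l[:2].round(4),"ang",np.degrees(np.arctan2(e[i,1],e[i,0])).round(1)%180)
for o in("weight","clamp"):
    for a,b in(("side0","top0"),("side0","w1"),("top0","w1")): print(o,a,b,*tri(C[a],pt[a,o],C[b],pt[b,o]))
# bins: wall rims / dark mask
for n in("side1","top1","side0","top0"):
    hsv=cv2.cvtColor(C[n]["color"],cv2.COLOR_RGB2HSV);v=hsv[...,2]
    print(n,"v at bins", end=" ")
    a=(220,70,340,135) if n[0]=="s" else (355,135,445,270)
    sub=v[a[1]:a[3],a[0]:a[2]];m=(sub<np.median(v)*0.62).astype(np.uint8)
    for k in comps(cv2.morphologyEx(m,cv2.MORPH_CLOSE,np.ones((3,3))),600):
        r=cv2.minAreaRect(k+np.array([a[0],a[1]]));B=cv2.boxPoints(r);print(B.round(0).tolist(),[plane(C[n],q,.04)[:2].round(3).tolist() for q in B])
    cv2.imwrite(f"pics/m_{n}.png",m*255)
b=np.vstack([cv2.resize(C["side1"]["color"][70:135,220:340],(600,325),interpolation=2)])
t=cv2.resize(C["top1"]["color"][135:270,355:445],(180,270),interpolation=2);t=cv2.resize(t,(200,325))
cv2.imwrite("pics/bins.png",np.hstack([b,t])[...,::-1])
E
```

```text
Traceback (most recent call last):
ValueError: max() iterable argument is empty
```

```bash
cat > m1.py <<'E'
from h import *
L=lambda n:dict(np.load(n+".npz"))
C={n:L(n) for n in("side0","top0","w1","top1","side1")}
rois={"side0":{"weight":(252,248,282,276),"clamp":(254,212,276,236)},"top0":{"weight":(184,182,206,206),"clamp":(220,182,244,200)},"w1":{"weight":(248,44,290,84)}}
pt={}
for n,r in rois.items():
    g=C[n]["color"].astype(int)
    for o,(a,b,x,y) in r.items():
        s=g[b:y,a:x].max(2);bg=np.median(s)
        th=bg+ (25 if n!="top0" else 20)
        ks=comps(s>th,8);k=cv2.convexHull(max(ks,key=cv2.contourArea))+np.array([a,b])
        M=cv2.moments(k);p=np.array([M['m10'],M['m01']])/M['m00'];rr=cv2.minAreaRect(k);pt[n,o]=p
        B=cv2.boxPoints(rr);h=.014 if o=="weight" else .022
        W=np.array([plane(C[n],q,h)[:2] for q in B]);e=np.diff(np.vstack([W,W[:1]]),axis=0);l=np.linalg.norm(e,axis=1);i=l.argmax()
        print(n,o,bg,cv2.contourArea(k),p.round(1),"plane",plane(C[n],p,h).round(4),"size",l[:2].round(4),"ang",np.degrees(np.arctan2(e[i,1],e[i,0])).round(1)%180)
for o in("weight","clamp"):
    for a,b in(("side0","top0"),("side0","w1"),("top0","w1")):
        if (b,o) in pt: print(o,a,b,*tri(C[a],pt[a,o],C[b],pt[b,o]))
for n in("side1","top1","side0","top0"):
    v=C[n]["color"].max(2)
    a=(220,70,340,135) if n[0]=="s" else (355,135,445,270)
    sub=v[a[1]:a[3],a[0]:a[2]];m=(sub<np.median(v)*0.62).astype(np.uint8);print(n,np.median(v))
    for k in comps(cv2.morphologyEx(m,cv2.MORPH_CLOSE,np.ones((3,3))),600):
        r=cv2.minAreaRect(k+np.array([a[0],a[1]]));B=cv2.boxPoints(r);print(B.round(0).tolist(),[plane(C[n],q,.04)[:2].round(3).tolist() for q in B])
b=cv2.resize(C["side1"]["color"][70:135,220:340],(550,300),interpolation=2)
t=cv2.resize(C["top1"]["color"][135:270,355:445],(250,300),interpolation=2)
cv2.imwrite("pics/bins.png",np.hstack([b,t])[...,::-1])
E
python3 m1.py
```

```text
side0 weight 145.0 135.0 [266.6 260.9] plane [0.5634 0.1707 0.014 ] size [0.0275 0.0273] ang 2.0
side0 clamp 146.0 71.5 [266.2 223.6] plane [0.5663 0.0843 0.022 ] size [0.0188 0.0249] ang 114.0
top0 weight 108.0 107.0 [194.1 193.6] plane [0.5617 0.1679 0.014 ] size [0.0307 0.0283] ang 89.6
top0 clamp 110.0 54.5 [226.7 192. ] plane [0.5641 0.0839 0.022 ] size [0.0239 0.017 ] ang 108.4
w1 weight 179.0 597.0 [268.   63.3] plane [0.5623 0.1683 0.014 ] size [0.0316 0.0329] ang 96.5
weight side0 top0 [0.56290841 0.16857222 0.00945139] 0.0010013371556284478
weight side0 w1 [0.5629044  0.16891373 0.01038907] 0.0009819889454404636
weight top0 w1 [0.56247729 0.16897193 0.00892773] 0.0003959686538423111
clamp side0 top0 [0.5652997  0.08383535 0.02073312] 0.0020979866363014703
side1 157.0
[[220.0, 70.0], [336.0, 70.0], [336.0, 134.0], [220.0, 134.0]] [[0.726, -0.473], [0.359, -0.482], [0.388, -0.189], [0.695, -0.18]]
top1 126.0
[[364.0, 145.0], [431.0, 145.0], [431.0, 196.0], [364.0, 196.0]] [[0.678, -0.261], [0.677, -0.427], [0.548, -0.416], [0.549, -0.254]]
side0 145.0
[[284.0, 84.0], [332.0, 84.0], [332.0, 126.0], [284.0, 126.0]] [[0.523, -0.404], [0.378, -0.408], [0.395, -0.22], [0.525, -0.216]]
[[228.0, 82.0], [272.0, 82.0], [272.0, 123.0], [228.0, 123.0]] [[0.695, -0.41], [0.56, -0.414], [0.558, -0.228], [0.678, -0.224]]
top0 105.0
[[366.0, 209.0], [434.0, 206.0], [436.0, 263.0], [368.0, 265.0]] [[0.517, -0.256], [0.522, -0.421], [0.389, -0.414], [0.384, -0.253]]
[[364.0, 145.0], [431.0, 145.0], [431.0, 196.0], [364.0, 196.0]] [[0.678, -0.261], [0.677, -0.427], [0.548, -0.416], [0.549, -0.254]]
```

View pics/bins.png

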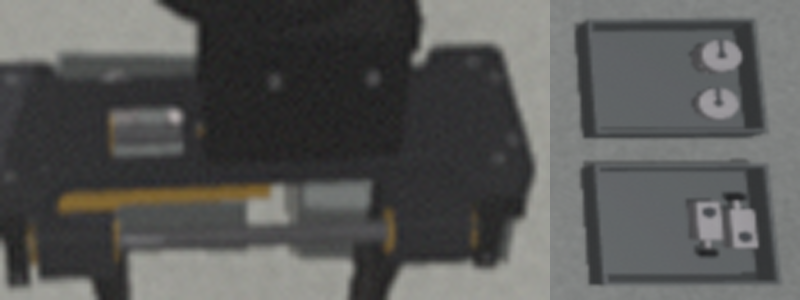

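The bins picture shows the weights bin on top (weights in its right half) and the clamps bin below (clamps in its right half). The left half, world +y, is free in both. I'll pick the weight first.

```bash
python3 -m handwheel '0.131 0.0155 0.1 0 0 0 1;0.131 0.0155 0.1 0 0 0 1;0.131 0.0155 0.1 0 0 0 1;0.131 0.0155 0.1 0 0 0 1;0.131 0.0155 0.14 0 0 0 1;0.131 0.0155 0.18 0 0 0 1;0.131 0.0155 0.2 0 0 0 1;0.131 0.0155 0.21 0 0 0 1;0.131 0.0155 0.219 0 0 0 1;0.131 0.0155 0.219 0 0 0 1;0.131 0.0155 0.219 0 0 0 0;0.131 0.0155 0.219 0 0 0 0;0.131 0.0155 0.219 0 0 0 0;0.131 0.0155 0.219 0 0 0 0;0.131 0.0155 0.219 0 0 0 0;0.131 0.0155 0.219 0 0 0 0;0.131 0.0155 0.219 0 0 0 0'
```

```text
time_s: 3.9
position: [0.5632, 0.1697, 0.0036]
tcp_rot: [[-0.09, 0.996, 0.0], [0.996, 0.09, 0.0], [0.0, 0.0, -1.0]]
force: [-0.2, -0.6, 0.4]
opening: 0.448
grasp_force: 0.0
```

Still closing. The expected opening for 36 mm is 0.41.

```bash
python3 -m handwheel '0 0 0 0 0 0 0;0 0 0 0 0 0 0;0 0 0 0 0 0 0;0 0 0 0 0 0 0'; python3 -m handwheel '0 0 -0.1 0 0 0 0;0 0 -0.1 0 0 0 0;0 0 -0.1 0 0 0 0'
python3 - <<'E'
from h import *;from rig import bot
s=bot.read_state();print(s["grasp_force"],s["opening"]);delta(s,[.613,-.30,.11],95)
E
```

```text
time_s: 4.3
position: [0.5632, 0.1697, 0.0035]
tcp_rot: [[-0.09, 0.996, -0.0], [0.996, 0.09, 0.0], [0.0, -0.0, -1.0]]
force: [-0.6, 0.4, -0.0]
opening: 0.404
grasp_force: 30.0
time_s: 4.6
position: [0.5682, 0.1704, 0.1093]
tcp_rot: [[-0.09, 0.996, 0.013], [0.996, 0.09, 0.001], [0.0, 0.013, -1.0]]
force: [0.7, 0.7, -0.2]
opening: 0.403
grasp_force: 30.0
29.99963343143463 0.403339972303005
t 4.6 pos [0.5682 0.1704 0.1093] yaw 95.18 -> d [-0.4725  0.0022 -0.0007] rz 0.18 rows 10.0
```

```bash
python3 -m handwheel '-0.585 -0.081 -0.12 0 0 0 0;-0.585 -0.081 -0.12 0 0 0 0;-0.585 -0.081 -0.12 0 0 0 0;-0.585 -0.081 -0.12 0 0 0 0;-0.585 -0.081 -0.12 0 0 0 0;-0.585 -0.081 -0.12 0 0 0 0;-0.585 -0.081 -0.12 0 0 0 0;-0.585 -0.081 -0.12 0 0 0 0;-0.585 -0.081 -0.12 0 0 0 0;-0.585 -0.081 -0.12 0 0 0 0;-0.585 -0.081 -0.12 0 0 0 0;-0.585 -0.081 -0.12 0 0 0 0;-0.585 -0.081 -0.12 0 0 0 0;-0.585 -0.081 -0.12 0 0 0 0;-0.585 -0.081 -0.12 0 0 0 0'
python3 - <<'E'
from h import *;from rig import bot,capture
s=bot.read_state();c=wcam(capture("wrist"),s);np.savez("w2.npz",**c);cv2.imwrite("pics/w2.png",c["color"][...,::-1]);print(s["grasp_force"])
delta(s,[.613,-.30,.11],95)
E
```

```text
time_s: 6.1
position: [0.5347, -0.4184, 0.222]
tcp_rot: [[-0.091, 0.996, -0.002], [0.996, 0.091, 0.003], [0.003, -0.002, -1.0]]
force: [-0.1, -0.3, -1.6]
opening: 0.398
grasp_force: 30.0
29.99995082616806
t 6.1 pos [ 0.5347 -0.4184  0.222 ] yaw 95.19 -> d [0.1108 0.0887 0.112 ] rz 0.19 rows 4.0
```

View pics/w2.png

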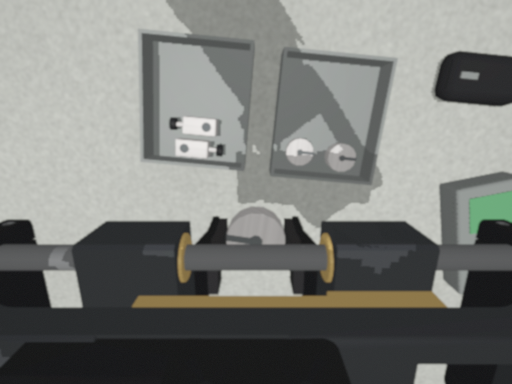

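The wrist view shows the clamps bin's rim corners at (141,31), (254,42), (246,168) and (141,160), and the weights bin's at (286,48), (395,60), (375,184) and (270,174). The weight is held. The upper (+y) half is free in both bins.

```bash
python3 - <<'E'
from h import *;from rig import bot
L=lambda n:dict(np.load(n+".npz"));w=L("w2");t=L("top0")
for n,cs in(("clamps",[(141,31),(254,42),(246,168),(141,160)]),("weights",[(286,48),(395,60),(375,184),(270,174)])):
    P=np.array([plane(w,p,.04) for p in cs]);print(n,P[:,:2].round(3).tolist(),"centre",P.mean(0).round(4),"sides",np.linalg.norm(P-np.roll(P,-1,0),axis=1).round(3))
    v=(P[0]+P[1]-P[2]-P[3]);v/=np.linalg.norm(v);print("free",(P.mean(0)+v*.036).round(4),"yaw",np.degrees(np.arctan2(v[1],v[0])))
print("rim corner W",tri(w,(375,184),t,(427.7,144.5)),"C",tri(w,(141,160),t,(437,262.5)))
E
```

```text
clamps [[0.393, -0.27], [0.519, -0.269], [0.522, -0.413], [0.39, -0.415]] centre [ 0.4561 -0.342   0.04  ] sides [0.126 0.144 0.132 0.146]
free [ 0.4561 -0.306   0.04  ] yaw 90.10885189829388
weights [[0.556, -0.272], [0.681, -0.273], [0.688, -0.419], [0.553, -0.418]] centre [ 0.6193 -0.3458  0.04  ] sides [0.125 0.146 0.135 0.146]
free [ 0.6188 -0.3098  0.04  ] yaw 90.82310635376224
rim corner W (array([ 0.67640299, -0.4133944 ,  0.05668212]), np.float64(0.007653436512878442)) C (array([ 0.38973144, -0.41594705,  0.03897341]), np.float64(0.0009442151381378874))
```

```bash
python3 -m handwheel '0.109 0.091 0.08 0 0 0 0;0.109 0.091 0.08 0 0 0 0;0.109 0.091 0.08 0 0 0 0;0.109 0.091 0.08 0 0 0 0;0.109 0.091 0.12 0 0 0 0;0.109 0.091 0.16 0 0 0 0;0.109 0.091 0.19 0 0 0 0;0.109 0.091 0.205 0 0 0 0;0.109 0.091 0.212 0 0 0 0;0.109 0.091 0.212 0 0 0 0;0.109 0.091 0.212 0 0 0 0.65;0.109 0.091 0.212 0 0 0 0.65;0.109 0.091 0.212 0 0 0 0.65;0.109 0.091 0.212 0 0 0 0.65;0.109 0.091 0.212 0 0 0 0.65'
```

```text
time_s: 7.65
position: [0.6164, -0.3037, 0.0122]
tcp_rot: [[-0.09, 0.996, 0.001], [0.996, 0.09, -0.001], [-0.001, 0.001, -1.0]]
force: [-0.3, -0.1, 0.9]
opening: 0.637
grasp_force: 0.0
```

```bash
python3 -m handwheel '0 0 -0.13 0 0 0 0.65;0 0 -0.13 0 0 0 0.65;0.39 -0.016 -0.13 0 0 -16 1;0.39 -0.016 -0.13 0 0 -16 1;0.39 -0.016 -0.13 0 0 -16 1;0.39 -0.016 -0.13 0 0 -16 1;0.39 -0.016 -0.13 0 0 -16 1;0.39 -0.016 -0.13 0 0 -16 1;0.39 -0.016 -0.13 0 0 -16 1;0.39 -0.016 -0.13 0 0 -16 1;0.39 -0.016 -0.13 0 0 -16 1;0.39 -0.016 -0.13 0 0 -16 1'
python3 - <<'E'
from h import *;from rig import bot,capture
s=bot.read_state();delta(s,[.5653,.0838,.006],111)
c=capture("top");np.savez("top2.npz",**{k:c[k] for k in("color","K","view")})
c=wcam(capture("wrist"),s);np.savez("w3.npz",**c)
cv2.imwrite("pics/w3.png",np.hstack([c["color"],]) [...,::-1])
E
```

```text
time_s: 8.85
position: [0.565, 0.0843, 0.1419]
tcp_rot: [[-0.364, 0.932, 0.001], [0.932, 0.364, -0.001], [-0.001, 0.0, -1.0]]
force: [0.4, 0.2, 0.5]
opening: 0.998
grasp_force: 0.0
t 8.85 pos [0.565  0.0843 0.1419] yaw 111.33 -> d [-6.000e-04  1.000e-04  1.359e-01] rz 0.33 rows 3.0
```

View pics/w3.png

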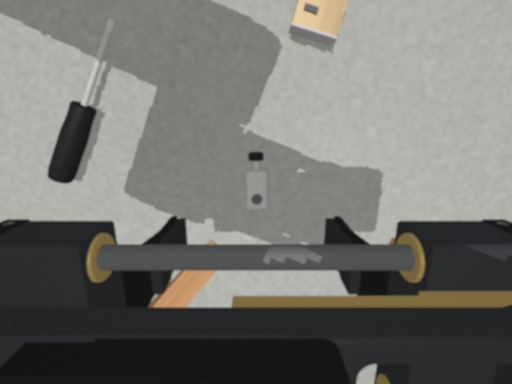

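The clamp is at (257,188), lying along the tool's x axis and centred between the fingers. The track end is at (320,35).

```bash
python3 -c "
from h import *
w=dict(np.load('w3.npz'));print(plane(w,(257,189),.022),plane(w,(318,38),.013))"
python3 -m handwheel '0 0 0.05 0 0 0 1;0 0 0.1 0 0 0 1;0 0 0.125 0 0 0 1;0 0 0.136 0 0 0 1;0 0 0.136 0 0 0 0;0 0 0.136 0 0 0 0;0 0 0.136 0 0 0 0;0 0 0.136 0 0 0 0;0 0 0.136 0 0 0 0;0 0 0.136 0 0 0 0;0 0 0.136 0 0 0 0;0 0 0.136 0 0 0 0;0 0 0.136 0 0 0 0;0 0 0.136 0 0 0 0;0 0 0.136 0 0 0 0;0 0 0.136 0 0 0 0;0 0 0.136 0 0 0 0'
python3 - <<'E'
from h import *;from rig import bot
delta(bot.read_state(),[.456,-.304,.14],93)
E
```

```text
[0.56846038 0.08020203 0.022     ] [0.5689735 0.2366319 0.013    ]
time_s: 10.65
position: [0.5651, 0.0835, 0.0056]
tcp_rot: [[-0.361, 0.933, 0.0], [0.933, 0.361, 0.0], [-0.0, 0.0, -1.0]]
force: [0.6, 1.2, 1.4]
opening: 0.255
grasp_force: 29.9
t 10.65 pos [0.5651 0.0835 0.0056] yaw 111.17 -> d [-0.3219 -0.2417 -0.1344] rz 18.17 rows 9.0
```

```bash
python3 -m handwheel '0 0 -0.1 0 0 0 0;0 0 -0.14 0 0 0 0;0 0 -0.14 0 0 0 0'
python3 - <<'E'
from h import *;from rig import bot
w=dict(np.load('w2.npz'))
for p in((183,117),(216,118),(172,123)):print(plane(w,p,.026))
s=bot.read_state();print(s["grasp_force"],s["opening"]);delta(s,[.453,-.316,.12],93)
E
```

```text
time_s: 10.95
position: [0.565, 0.0834, 0.147]
tcp_rot: [[-0.361, 0.932, -0.0], [0.932, 0.361, -0.0], [0.0, -0.0, -1.0]]
force: [0.7, -0.4, -0.6]
opening: 0.25
grasp_force: 29.9
[ 0.43806365 -0.35890105  0.026     ]
[ 0.47920763 -0.35635094  0.026     ]
[ 0.42446049 -0.36747177  0.026     ]
29.94954138994217 0.24958939108701803
t 10.95 pos [0.565  0.0834 0.147 ] yaw 111.18 -> d [-0.332  -0.2487  0.027 ] rz 18.18 rows 9.0
```

```bash
python3 -m handwheel '-0.332 -0.249 0.03 0 0 18 0;-0.332 -0.249 0.03 0 0 18 0;-0.332 -0.249 0.03 0 0 18 0;-0.332 -0.249 0.03 0 0 18 0;-0.332 -0.249 0.03 0 0 18 0;-0.332 -0.249 0.03 0 0 18 0;-0.332 -0.249 0.03 0 0 18 0;-0.332 -0.249 0.03 0 0 18 0;-0.332 -0.249 0.03 0 0 18 0;-0.332 -0.249 0.03 0 0 18 0;-0.332 -0.249 0.07 0 0 18 0;-0.332 -0.249 0.11 0 0 18 0;-0.332 -0.249 0.128 0 0 18 0;-0.332 -0.249 0.135 0 0 18 0;-0.332 -0.249 0.135 0 0 18 0;-0.332 -0.249 0.135 0 0 18 0.5;-0.332 -0.249 0.135 0 0 18 0.5;-0.332 -0.249 0.135 0 0 18 0.5;-0.332 -0.249 0.135 0 0 18 0.5'
python3 - <<'E'
from h import *;from rig import bot
delta(bot.read_state(),[.54,-.42,.22],93)
E
```

```text
time_s: 12.85
position: [0.4531, -0.3161, 0.011]
tcp_rot: [[-0.055, 0.998, 0.001], [0.998, 0.055, -0.001], [-0.001, 0.001, -1.0]]
force: [0.6, -0.5, -0.6]
opening: 0.476
grasp_force: 0.0
t 12.85 pos [ 0.4531 -0.3161  0.011 ] yaw 93.18 -> d [-0.1085  0.081  -0.209 ] rz 0.18 rows 5.0
```

```bash
python3 -m handwheel '0 0 -0.1 0 0 0 0.5;0 0 -0.1 0 0 0 0.5;0.102 0.083 -0.2 0 0 0 1;0.102 0.083 -0.2 0 0 0 1;0.102 0.083 -0.2 0 0 0 1;0.102 0.083 -0.2 0 0 0 1;0.102 0.083 -0.2 0 0 0 1;0.102 0.083 -0.2 0 0 0 1'
python3 - <<'E'
from h import *;from rig import bot,capture
s=bot.read_state();c=wcam(capture("wrist"),s);np.savez("w4.npz",**c)
t=capture("top");np.savez("top4.npz",**{k:t[k] for k in("color","K","view")})
d=capture("side");np.savez("side4.npz",**{k:d[k] for k in("color","K","view")})
A=cv2.resize(t["color"],(400,300));B=cv2.resize(d["color"][60:180,200:360],(400,300))
cv2.imwrite("pics/w4.png",np.vstack([cv2.resize(c["color"][:230],(668,300)),np.hstack([A[:,132:],B])])[...,::-1])
E
```

```text
time_s: 13.65
position: [0.5288, -0.2098, 0.2096]
tcp_rot: [[-0.056, 0.998, -0.002], [0.998, 0.056, 0.0], [0.0, -0.002, -1.0]]
force: [0.6, -0.9, -0.3]
opening: 0.943
grasp_force: 0.0
```

View pics/w4.png

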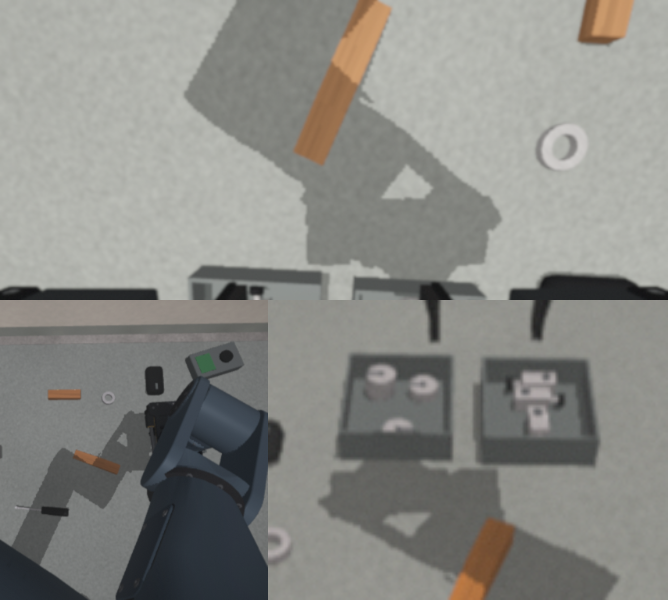

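Both parts are in their bins: the weight at (398,425) in the left bin and the clamp at (540,420) in the right bin of the lower-right crop. Next I'll measure the wedge and the track end.

```bash
python3 - <<'E'
from h import *;from rig import bot
L=lambda n:dict(np.load(n+".npz"));w=L("w4");t=L("top0");s0=L("side0");w1=L("w1");w3=L("w3")
def quad(c,roi):
    hsv=cv2.cvtColor(c["color"],cv2.COLOR_RGB2HSV);m=(hsv[...,1]>115)&(hsv[...,0]<22)&(hsv[...,2]>60)
    q=np.zeros_like(m);a,b,x,y=roi;q[b:y,a:x]=m[b:y,a:x]
    k=max(comps(q),key=cv2.contourArea);return k[:,0].astype(float)
# wedge ends: extreme corners of minAreaRect in each view
kt=quad(t,(255,180,330,230)).astype(np.float32);ks=quad(s0,(255,140,310,205)).astype(np.float32)
E={}
for n,k,c in(("top",kt,t),("side",ks,s0)):
    B=cv2.boxPoints(cv2.minAreaRect(k));o=np.argsort(B[:,0] if n=="top" else -B[:,1]);thin=B[o[:2]].mean(0);thick=B[o[2:]].mean(0)
    E[n]=(thin,thick);print(n,thin,thick,plane(c,thin,.003).round(4),plane(c,thick,.028).round(4))
print("tri thin",tri(t,E["top"][0],s0,E["side"][0]),"thick",tri(t,E["top"][1],s0,E["side"][1]))
kw=quad(w,(200,0,320,140)).astype(np.float32)
# thick end in w4: two lowest-end corners by approx polygon
ap=cv2.approxPolyDP(kw.reshape(-1,1,2).astype(np.int32),3,True)[:,0];print("w4 poly",ap.tolist(),[plane(w,p,.028)[:2].round(4).tolist() for p in ap])
# thick part centre line in w4: rows where z=.028
for c,n in((w1,"w1"),(w3,"w3")):
    hsv=cv2.cvtColor(c["color"],cv2.COLOR_RGB2HSV);print(n,hsv[0:12,270:280,:].mean((0,1)))
# track end in w3
kk=quad(w3,(280,0,360,60));ap=cv2.approxPolyDP(kk.reshape(-1,1,2).astype(np.int32),2,True)[:,0];print("w3 track",ap.tolist(),[plane(w3,p,.038)[:2].round(4).tolist() for p in ap])
kk=quad(s0,(250,280,300,384)).astype(np.float32);ap=cv2.approxPolyDP(kk.reshape(-1,1,2).astype(np.int32),2,True)[:,0];print("side track",ap.tolist(),[plane(s0,p,.038)[:2].round(4).tolist() for p in ap])
hsv=cv2.cvtColor(t["color"],cv2.COLOR_RGB2HSV);print("top track hsv",hsv[192:200:3,150:166:5].tolist())
E
```

```text
top [264.65067 195.93152] [319.88358 216.64386] [ 0.5563 -0.0118  0.003 ] [ 0.5002 -0.1466  0.028 ]
side [270.792   196.30295] [293.22266 148.23724] [ 0.5569 -0.0057  0.003 ] [ 0.501 -0.145  0.028]
tri thin (array([ 0.55716702, -0.01185636, -0.00512547]), np.float64(0.0007819053828771257)) thick (array([ 0.50060616, -0.14701565,  0.02589364]), np.float64(0.00036709840684135374))
w4 poly [[287, 0], [275, 1], [227, 116], [244, 124], [297, 9]] [[0.5519, -0.0182], [0.5391, -0.0199], [0.4907, -0.1431], [0.5115, -0.1512], [0.5636, -0.0261]]
w1 [ 28.33333333   8.3        121.53333333]
w3 [ 39.14166667   8.80833333 176.35      ]Traceback (most recent call last):
  File "<stdin>", line 21, in <module>
  File "<stdin>", line 6, in quad
ValueError: max() iterable argument is empty
```

The wedge's thin end is at (0.557,-0.012) with z ≈ 0, its thick end at (0.501,-0.147) with z ≈ 0.026, and its heading is about 67.5°. I'll go above the block part.

```bash
python3 -m handwheel '0.086 -0.014 0.1 0 0 25.7 1;0.086 -0.014 0.13 0 0 25.7 1;0.086 -0.014 0.13 0 0 25.7 1;0.086 -0.014 0.13 0 0 25.7 1;0.086 -0.014 0.13 0 0 25.7 1'
python3 - <<'E'
from h import *;from rig import bot
delta(bot.read_state(),[.510,-.1245,.006],67.5)
L=lambda n:dict(np.load(n+".npz"))
for n,roi in(("w3",(280,0,360,60)),("side0",(250,280,300,384)),("top0",(10,180,180,225))):
    c=L(n);hsv=cv2.cvtColor(c["color"],cv2.COLOR_RGB2HSV);a,b,x,y=roi
    m=np.zeros(hsv.shape[:2],bool);m[b:y,a:x]=((hsv[...,1]>80)&(hsv[...,0]<26)&(hsv[...,2]>90))[b:y,a:x]
    for k in comps(m,100):
        ap=cv2.approxPolyDP(k,2,True)[:,0];print(n,ap.tolist(),[plane(c,p,.038)[:2].round(4).tolist() for p in ap])
E
```

```text
time_s: 14.3
position: [0.5099, -0.1245, 0.079]
tcp_rot: [[0.38, 0.925, -0.004], [0.925, -0.38, 0.002], [-0.0, -0.004, -1.0]]
force: [0.3, -0.5, 0.2]
opening: 1.003
grasp_force: 0.0
t 14.3 pos [ 0.5099 -0.1245  0.079 ] yaw 67.64 -> d [0.0001 0.0001 0.073 ] rz 0.14 rows 2.0
w3 [[346, 0], [326, 0], [317, 26], [335, 33]] [[0.5761, 0.2639], [0.5606, 0.2578], [0.5617, 0.2374], [0.5784, 0.2382]]
side0 [[258, 287], [263, 383], [287, 383], [277, 286]] [[0.5788, 0.2374], [0.5646, 0.3992], [0.5256, 0.3977], [0.5424, 0.234]]
top0 [[66, 201], [63, 199], [58, 202], [50, 198], [20, 201], [19, 215], [62, 213], [66, 211]] [[0.5414, 0.4831], [0.5465, 0.4911], [0.539, 0.5031], [0.5492, 0.5242], [0.5421, 0.5994], [0.5071, 0.5981], [0.5115, 0.4906], [0.5164, 0.481]]
top0 [[165, 187], [97, 193], [97, 200], [101, 202], [99, 206], [97, 204], [97, 208], [165, 202]] [[0.5751, 0.2366], [0.5611, 0.4066], [0.5435, 0.4054], [0.5384, 0.395], [0.5284, 0.3993], [0.5335, 0.4047], [0.5235, 0.404], [0.5375, 0.2352]]
```

```bash
python3 -m handwheel '0 0 0.04 0 0 0 1;0 0 0.065 0 0 0 1;0 0 0.073 0 0 0 1;0 0 0.073 0 0 0 1;0 0 0.073 0 0 0 0;0 0 0.073 0 0 0 0;0 0 0.073 0 0 0 0;0 0 0.073 0 0 0 0;0 0 0.073 0 0 0 0;0 0 0.073 0 0 0 0;0 0 0.073 0 0 0 0;0 0 0.073 0 0 0 0;0 0 0.073 0 0 0 0;0 0 0.073 0 0 0 0;0 0 0.073 0 0 0 0;0 0 0.073 0 0 0 0;0 0 0.073 0 0 0 0'
python3 - <<'E'
from h import *;from rig import bot,capture
u=np.radians(94.9);u=np.array([np.cos(u),np.sin(u)]);e=np.array([.558,.235])
s=bot.read_state();print(s["opening"])
for d in(-.06,.0,.03):
    q=e+u*(d-.125);delta(s,[*q,s["position"][2]],94.9)
t=capture("top");np.savez("top5.npz",**{k:t[k] for k in("color","K","view")})
hsv=cv2.cvtColor(t["color"],cv2.COLOR_RGB2HSV);m=(hsv[...,1]>100)&(hsv[...,0]<22)&(hsv[...,2]>50);m[:180]=0;m[:,:240]=0;m[235:]=0
for k in comps(m): print(cv2.minAreaRect(k),k[:,0][k[:,0,0].argmin()])
E
```

```text
time_s: 16.0
position: [0.5112, -0.1244, 0.0075]
tcp_rot: [[0.383, 0.924, -0.0], [0.924, -0.383, 0.0], [0.0, -0.0, -1.0]]
force: [0.2, 0.9, 0.6]
opening: 0.342
grasp_force: 29.8
0.34155635305448984
t 16.0 pos [ 0.5112 -0.1244  0.0075] yaw 67.47 -> d [ 0.1858 -0.0092  0.    ] rz -27.43 rows 4.0
t 16.0 pos [ 0.5112 -0.1244  0.0075] yaw 67.47 -> d [ 0.239  -0.0369  0.    ] rz -27.43 rows 5.0
t 16.0 pos [ 0.5112 -0.1244  0.0075] yaw 67.47 -> d [ 0.2656 -0.0507  0.    ] rz -27.43 rows 6.0
```

```bash
python3 -m handwheel '0.023 -0.001 0 0 0 -3.5 0;0.046 -0.002 0 0 0 -7 0;0.07 -0.003 0 0 0 -10.5 0;0.093 -0.005 0 0 0 -14 0;0.116 -0.006 0 0 0 -17.5 0;0.139 -0.007 0 0 0 -21 0;0.163 -0.008 0 0 0 -24.5 0;0.186 -0.009 0 0 0 -27.4 0;0.186 -0.009 0 0 0 -27.4 0;0.186 -0.009 0 0 0 -27.4 0'
python3 - <<'E'
from h import *;from rig import bot,capture
u=np.radians(94.9);u=np.array([np.cos(u),np.sin(u)]);e=np.array([.558,.235])
s=bot.read_state()
for d in(0,.03): delta(s,[*(e+u*(d-.125)),s["position"][2]],94.9)
c=wcam(capture("wrist"),s);np.savez("w6.npz",**c)
d=capture("side");np.savez("side6.npz",**{k:d[k] for k in("color","K","view")})
cv2.imwrite("pics/w6.png",np.hstack([cv2.resize(c["color"],(480,360)),cv2.resize(d["color"][220:340,200:306],(318,360))])[...,::-1])
E
```

```text
time_s: 17.05
position: [0.5742, 0.0511, 0.0075]
tcp_rot: [[-0.085, 0.996, 0.0], [0.996, 0.085, -0.0], [-0.0, 0.0, -1.0]]
force: [-0.4, 1.0, 0.4]
opening: 0.339
grasp_force: 29.8
t 17.05 pos [0.5742 0.0511 0.0075] yaw 94.9 -> d [ 0.0596 -0.0005  0.    ] rz 0.0 rows 2.0
t 17.05 pos [0.5742 0.0511 0.0075] yaw 94.9 -> d [ 0.0896 -0.0004  0.    ] rz 0.0 rows 2.0
```

View pics/w6.png

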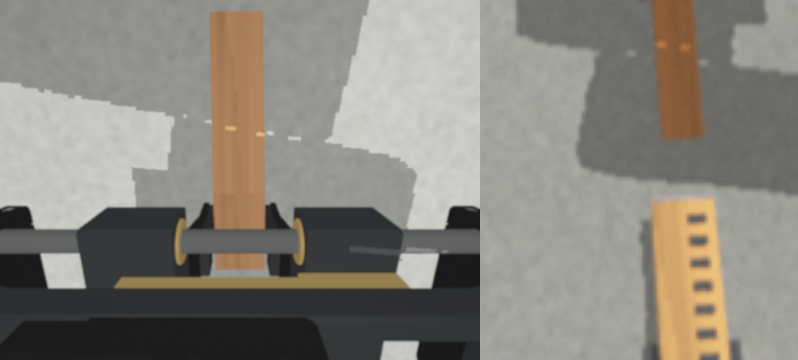

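The wedge is lined up with the track: in the side crop its tip is at (682,137) and the track end's centre is at (683,200). I'll slide under to just before contact, then take small steps and watch the force.

```bash
cat > rd.py <<'E'
import numpy as np;from rig import bot,capture
F=[]
for i in range(4):
    s=bot.read_state();F.append(np.r_[s["force"],s["moment"]]);capture("side") if i<3 else 0
print("t",round(s["time_s"],2),s["position"].round(5),"F",np.mean(F,0).round(2),"g",round(s["grasp_force"],1))
E
python3 -c "
from h import *
w=dict(np.load('w6.npz'));print('tip',plane(w,(252.3,12.3),.003).round(4))"
python3 rd.py
python3 -m handwheel '0.015 0 0 0 0 0 0;0.03 0 0 0 0 0 0;0.045 0 0 0 0 0 0;0.06 0 0 0 0 0 0;0.072 0 0 0 0 0 0;0.082 0 0 0 0 0 0;0.088 0 0 0 0 0 0;0.09 0 0 0 0 0 0;0.09 0 0 0 0 0 0' >/dev/null
python3 rd.py
python3 -m handwheel '0.001 0 0 0 0 0 0;0.002 0 0 0 0 0 0' >/dev/null;python3 rd.py
python3 -m handwheel '0.001 0 0 0 0 0 0;0.002 0 0 0 0 0 0' >/dev/null;python3 rd.py
python3 -m handwheel '0.001 0 0 0 0 0 0;0.002 0 0 0 0 0 0' >/dev/null;python3 rd.py
```

```text
tip [0.562  0.1741 0.003 ]
t 17.3 [0.57382 0.04982 0.0075 ] F [-0.42 -0.14 -0.58  0.06 -0.13 -0.  ] g 29.8
t 18.35 [0.56666 0.13995 0.00752] F [-0.1  -0.21 -1.11  0.03 -0.1   0.03] g 29.8
t 18.7 [0.56645 0.14232 0.00755] F [ 0.25 -0.1  -1.03 -0.03 -0.11 -0.03] g 29.8
t 19.05 [0.56618 0.14453 0.00754] F [-0.17  0.23 -0.51 -0.02 -0.13 -0.01] g 29.8
t 19.4 [0.566   0.14651 0.00755] F [ 0.22  0.42 -0.72 -0.03 -0.11  0.02] g 29.8
```

```bash

python3 -m handwheel '0.001 0 0 0 0 0 0;0.002 0 0 0 0 0 0' >/dev/null;python3 rd.py
python3 -m handwheel '0.001 0 0 0 0 0 0;0.0015 0 0 0 0 0 0' >/dev/null;python3 rd.py
python3 -m handwheel '0.001 0 0 0 0 0 0;0.0015 0 0 0 0 0 0' >/dev/null;python3 rd.py
python3 -m handwheel '0.001 0 0 0 0 0 0;0.0015 0 0 0 0 0 0' >/dev/null;python3 rd.py
python3 -m handwheel '0.001 0 0 0 0 0 0;0.0015 0 0 0 0 0 0' >/dev/null;python3 rd.py
```

```text
t 19.75 [0.56592 0.14836 0.00755] F [-0.07 -0.38 -0.89 -0.14 -0.1  -0.02] g 29.8
t 20.1 [0.56597 0.14894 0.00763] F [ 0.62 -5.31 -0.33 -0.91 -0.14 -0.  ] g 29.8
t 20.45 [0.56586 0.15046 0.00761] F [ 0.48 -5.25 -0.69 -0.9  -0.16  0.02] g 29.8
t 20.8 [0.56579 0.15197 0.00761] F [ 0.31 -5.05 -0.82 -0.89 -0.16 -0.  ] g 29.8
t 21.15 [0.56567 0.15348 0.00761] F [ 0.7  -5.46 -0.7  -0.89 -0.2   0.02] g 29.8
```

Contact came at TCP y ≈ 0.1485, where the force steps to -5 N. 2.5 mm of air needs 14.1 mm more from there, so 9.3 mm from here.

```bash

python3 -m handwheel '0.001 0 0 0 0 0 0;0.002 0 0 0 0 0 0;0.003 0 0 0 0 0 0;0.004 0 0 0 0 0 0;0.005 0 0 0 0 0 0;0.006 0 0 0 0 0 0;0.007 0 0 0 0 0 0;0.008 0 0 0 0 0 0;0.0087 0 0 0 0 0 0;0.0093 0 0 0 0 0 0;0.0093 0 0 0 0 0 0;0.0093 0 0 0 0 0 0' >/dev/null;python3 rd.py
python3 - <<'E'
from h import *;from rig import bot,capture
d=capture("side");np.savez("side7.npz",**{k:d[k] for k in("color","K","view")})
c=wcam(capture("wrist"),bot.read_state());np.savez("w7.npz",**c)
a=dict(np.load("side6.npz"));e=np.array([.5575,.236,.038])
for n,P in(("end",e),("foot",e+[-.009,.105,0])):
    print(n,"px/mm expected",((proj(a,P+[0,0,.001])-proj(a,P))).round(3),proj(a,P).round(1))
G=lambda x:cv2.cvtColor(x,cv2.COLOR_RGB2GRAY).astype(np.float32)
g0,g1=G(a["color"]),G(d["color"])
for n,(x0,y0,x1,y1) in(("end",(262,289,282,330)),("mid",(262,330,285,375)),("ctrl",(180,180,198,226))):
    A=g0[y0:y1,x0:x1];B=g1[y0:y1,x0:x1];h=cv2.createHanningWindow((x1-x0,y1-y0),cv2.CV_32F)
    W=np.eye(2,3,dtype=np.float32)
    try: cc,W=cv2.findTransformECC(A,B,W,cv2.MOTION_TRANSLATION,(3,200,1e-6));print(n,"shift",W[:,2].round(3),round(cc,3))
    except cv2.error as ex: print(n,"ecc fail")
x=cv2.resize(d["color"][220:384,190:360],(450,434),interpolation=2);y=cv2.resize(c["color"],(350,262));y=cv2.copyMakeBorder(y,0,172,0,0,0)
cv2.imwrite("pics/w7.png",np.hstack([x,y])[...,::-1])
E
```

```text
t 22.5 [0.56476 0.16289 0.00753] F [ 0.53 -4.75 -0.78 -0.89 -0.17 -0.02] g 29.8
end px/mm expected [ 0.01  -0.204] [269.1 286.7]
foot px/mm expected [ 0.017 -0.149] [273.3 345.3]
end ecc fail
mid shift [-0.001 -0.32 ] 0.907
ctrl shift [-0.006 -0.02 ] 1.0
```

View pics/w7.png

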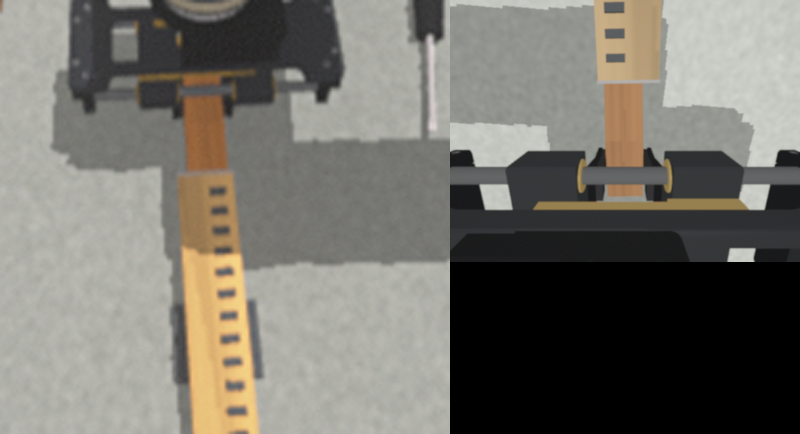

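The side crop shows the wedge under the track end at (205,170), central. The track's shift of -0.32 px suggests about 2.2 mm. To check that, I'll compare more frames, and the ball in the top view, with the shift predicted for 2.5 mm.

```bash
python3 - <<'E'
from h import *;from rig import bot,capture
L=lambda n:dict(np.load(n+".npz"))
G=lambda x:cv2.cvtColor(x,cv2.COLOR_RGB2GRAY).astype(np.float32)
S=[capture("side") for _ in range(6)];T=[capture("top") for _ in range(6)]
g1=np.mean([G(c["color"]) for c in S],0);t1=np.mean([G(c["color"]) for c in T],0)
u=np.array([np.cos(np.radians(94.9)),np.sin(np.radians(94.9)),0]);e=np.array([.558,.2345,0])
piv=e+u*.36+[0,0,.028]
def rot(P,rise): # raise free end
    ax=np.cross(u,[0,0,1.]);th=rise/.36
    R=cv2.Rodrigues(ax*th)[0];Q=piv+R@(P-piv); 
    return Q if (piv+R@(e-piv))[2]>0 else piv+R.T@(P-piv)
def ecc(A,B):
    W=np.eye(2,3,dtype=np.float32)
    try: cc,W=cv2.findTransformECC(A.astype(np.float32),B.astype(np.float32),W,cv2.MOTION_TRANSLATION,(3,300,1e-7));return W[:,2].round(3),round(cc,4)
    except cv2.error: return "fail"
for n in("side0","side4","side6"):
    g0=G(L(n)["color"])
    for r in((264,322,286,383),(264,330,284,355),(266,355,286,383)):
        print(n,r,ecc(g0[r[1]:r[3],r[0]:r[2]].copy(),g1[r[1]:r[3],r[0]:r[2]].copy()))
c=L("side0")
for x in(.08,.11,.14):
    P=e+u*x+[0,0,.038];print("pred side row",proj(c,P)[1].round(1),(proj(c,rot(P,.0035))-proj(c,P)).round(3), "rise",rot(P,.0035)[2]-P[2])
c=L("top0");P=e+u*.21+[0,0,.166]
print("pred ball",proj(c,P).round(1),(proj(c,rot(P,.0035))-proj(c,P)).round(3))
for n in("top0","top1","top4","top5"):
    t0=G(L(n)["color"])
    for r in((48,186,68,206),(51,189,65,202)):
        print(n,r,ecc(t0[r[1]:r[3],r[0]:r[2]].copy(),t1[r[1]:r[3],r[0]:r[2]].copy()))
s=bot.read_state();print(s["time_s"],s["position"])
E
```

```text
side0 (264, 322, 286, 383) (array([ 0.032, -0.309], dtype=float32), 0.9409)
side0 (264, 330, 284, 355) (array([-0.046, -0.357], dtype=float32), 0.863)
side0 (266, 355, 286, 383) (array([ 0.021, -0.375], dtype=float32), 0.8867)
side4 (264, 322, 286, 383) (array([ 0.057, -0.298], dtype=float32), 0.9438)
side4 (264, 330, 284, 355) (array([-0.055, -0.346], dtype=float32), 0.8648)
side4 (266, 355, 286, 383) (array([ 0.036, -0.357], dtype=float32), 0.8869)
side6 (264, 322, 286, 383) (array([ 0.025, -0.318], dtype=float32), 0.9438)
side6 (264, 330, 284, 355) (array([-0.059, -0.368], dtype=float32), 0.8546)
side6 (266, 355, 286, 383) (array([ 0.016, -0.371], dtype=float32), 0.8895)
pred side row 329.2 [ 0.044 -0.386] rise 0.002721706733320596
pred side row 347.2 [ 0.045 -0.289] rise 0.0024300446614324497
pred side row 366.4 [ 0.045 -0.197] rise 0.0021383825895443104
pred ball [ 52.9 193.5] [-1.006 -0.048]
top0 (48, 186, 68, 206) fail
top0 (51, 189, 65, 202) fail
top1 (48, 186, 68, 206) fail
top1 (51, 189, 65, 202) fail
top4 (48, 186, 68, 206) fail
top4 (51, 189, 65, 202) fail
top5 (48, 186, 68, 206) fail
top5 (51, 189, 65, 202) fail
23.2 [0.56473808 0.16291393 0.00753365]
```

The wedge position agrees with the force onset: I predicted -0.28 px for 2.5 mm of air and measured -0.31 to -0.37 px. The wedge is gripped and flat at constant height, so I'm handing in.

```bash
python3 -c "
from rig import bot
print(bot.hand_in())"
```

```text
the job is handed in; nothing more can be done
None
```

I handed the job in at about 23 s: the weight and the clamp are in their bins, and the gripper is holding the wedge flat under the track with an estimated 2.5 mm of air under the foot. That figure comes from the push distance after contact, with a rough check in the side camera; I couldn't see the gap directly, and the hand-in returned no verdict.

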